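Hold the tyre gauge on the uncapped valve

ROBOT

A 6-joint arm with a two-finger parallel gripper is mounted at the origin on the work surface. World frame = base frame: x ahead of the robot, y to its left, z up, the work surface at z = 0. Lengths are in m, angles in rad, forces in N, time in s.
With the tool pointing down it reaches from about 0.25 to 0.775 m from the base axis. Payload 4 kg.
Tool frame: the origin (TCP) lies at the very end of the fingers, on their centre line; the grasp point (between the pads) lies 19 mm behind it; z points along the fingers, x is the direction in which the jaws open and shut, and the axes are right-handed (so a half turn about z gives the same grasp; the last joint's range is limited). The gripper opens to 94 mm and grips with 3 to 60 N. Pads are 16 mm wide; open, the fingers measure 119 mm over their backs; the gripper's body (75 mm by 177 mm) begins 78 mm behind the grasp point.
Start: joints at [-1.378, 0.087, 1.371, -0, 1.684, -0.103], TCP at [0.16, -0.526, 0.206] pointing down, gripper open.
Joint ranges: [-3.1, 3.1], [-0.76, 2.03], [0.27, 2.55], [-1.08, 4.22], [0.17, 2.65], [-2.57, 2.57]. Speed limits (rad/s): [2.79, 2.79, 3.14, 3.14, 3.14, 3.14].

INTERFACE

Orientations are given as [roll, pitch, yaw] about the fixed x, y, z axes, in that order (R = Rz(yaw) Ry(pitch) Rx(roll)).
In Python, from bench import robot, cams, ticket gives the robot as it stands.
- The arm moves only by the tool jog_arm, never from a script. Its argument "series" is a list of rows, each an object of numbers: "x", "y", "z": the shift along the tool's x, y, z in m; "rx", "ry", "rz": the turn, a rotation vector about the tool's x, y, z in degrees. A call has 1 to 12 rows; each row shifts and turns the pose as measured when the row begins, along the tool's axes as they then stand; what a row does not reach is not made up. A row lasts 1/12 s, in which the tool goes at most 41.7 mm and 7.16 degrees, less where a joint would pass 70% of its speed; a pose out of reach is approached as far as the arm can. A call with a gripper value outside its range is refused whole. "claw" is the opening, from 0 (shut) to 1 (fully open), set as the call begins (left out, the last holds). The fingers move at their own pace and stop on an object; the grip force is fixed at half the most. Time passes only in rows, so rows that do not move let the fingers close. It gives the time, the measured TCP pose, the force and the opening at its end, in the units of the state.
- robot.get_obs(): the state, without advancing time (a new reading comes with each control period).
- cams.snapshot(name): name is "scene" or "side" or "wrist"; returns a dict with "img" (384x512x3 uint8, red, green, blue), "mtx" (3x3 intrinsics, pixels), "origin" and "attitude" of the camera in the world. Camera axes: x right, y down, z forward; pixel columns grow to the right and rows downward; lengths in m; the calibration is good to about 2 mm. The wrist camera is an equidistant fisheye: a pixel r from the principal point sees the ray r / f radians off the axis. A picture is of the moment at which its call begins. There is no depth.
- ticket.close_job(): hands the job in, once; it reports no verdict.
Trained networks look in a picture, given as the dict that the camera call returned (one of the last four; its "shot" number tells which), for a name from the list of things; names that differ only in an ending like _2 or _b are one class to them, and where a whole thing is asked for, a point or a joint stands for the part that bears it (a point fixed in the world has none). Each returns a list of dicts, best first, with "p" (0 to 1); they miss things now and then, are a little off and sometimes report something else, mostly with a low value. They report only what shows in the picture. A call takes as long as a camera call.
- cams.look_for(thing, picture): "bbox" ([left, top, width, height] in pixels, round what is visible of it).
The state is a dict: "time": time; "joint_positions": joint angles; "qvel": joint speeds; "joint_torque": joint torques, N m; "tool_pos": TCP position; "ee_rot": TCP orientation; "wrist_force": force on the tool from outside, world axes, zero at the start; "wrist_torque": the same for the moment, N m; "width": finger opening in m.
Only numpy, scipy, OpenCV 4.12 (cv2) and the standard library are available. Lean on these libraries where they do the work, as an engineer would, in place of code of your own. Each camera call takes 0.05 s, during which the arm holds its last target.

TASK

One of the two spare wheels has had the dust cap unscrewed from its valve: check that tyre's pressure. Take the pencil-type tyre gauge out of the tool block, push its chuck squarely onto the bare valve, in line with the leaning stem, and keep it there lightly pressed, so that the seal inside the chuck gives by a few millimetres without your leaning on the stem. Finish while still holding the gauge on the valve like that, keep off the capped valve, and leave the wheels and everything else on the table where they are.

Things in the scene. Friction and masses are not known exactly. Their poses are not given: they have to be found in the camera images.
- gauge: Pencil-type tyre gauge, upright, chuck down, in a hole of the tool block; 139 mm long, 80 g. Origin: centre of the chuck's mouth (lower end, 8 mm above the table at the start); +z up the barrel. Brass chuck 21 mm across, a 16 mm funnel to a 11 mm bore; head 18 mm across to z=26; smooth barrel 14 mm across, z=32 to 130 mm (clip at 36 to 78: grip above it); end cap 15.6 mm to 139.
- seal_face (a point): Centre of the rubber seal's lower face inside the gauge's chuck, on the gauge's axis, 9 mm inside the mouth when unloaded. The valve's end face has to press on it.
- seal (a joint): How far the sprung rubber seal is pressed in, in m: 0 free, 0.006 fully in. It takes 1.5 N to start it and 1 N more per mm: 4.5 N at 3 mm, 7.5 N at the stop; past the stop it is rigid.
- tool_block: Fixed wooden block, 60 x 170 x 60 mm high, long along its own y, with three upright holes 26 mm across and 52 mm deep, 50 mm apart along y (at -50, 0, +50 mm). They hold the gauge, the torch and the marker, in any order. Origin at the centre of its underside.
- wheel_1: Spare cart wheel, loose, lying flat: black tyre 250 mm across, 50 mm high, grey rim 160 mm across set lower, hub 42 mm across, 46 mm high; 0.95 kg. The two wheels are alike but for the cap; either may lie on the left. Origin on the wheel's axis at table height; +z up; +x points from the axis to its valve.
- wheel_2: Spare cart wheel, loose, lying flat: black tyre 250 mm across, 50 mm high, grey rim 160 mm across set lower, hub 42 mm across, 46 mm high; 0.95 kg. The two wheels are alike but for the cap; either may lie on the left. Origin on the wheel's axis at table height; +z up; +x points from the axis to its valve.
- valve_1: Valve stem of wheel_1, leaning 20 degrees from upright, towards the hub. Origin: centre of the stem's end face, 49 mm from the wheel's axis, 66 mm above the table; +z along the stem, outward. Brass threaded end 7.8 mm across, 18 mm long; rubber foot 11 to 15 mm across below. One of the two valves wears the dust cap (see cap), the other is bare.
- valve_2: Valve stem of wheel_2, leaning 20 degrees from upright, towards the hub. Origin: centre of the stem's end face, 49 mm from the wheel's axis, 66 mm above the table; +z along the stem, outward. Brass threaded end 7.8 mm across, 18 mm long; rubber foot 11 to 15 mm across below. One of the two valves wears the dust cap (see cap), the other is bare.
- cap: Black plastic dust cap, screwed fast over the end of one of the two valve stems: 11 mm across, 16 mm long, rounded top 3.5 mm beyond the stem's end. Origin on the stem's axis, 12.5 mm below the stem's end face.
- torch: Pocket torch standing upright in one of the three holes of the tool block: black, 122 mm high, barrel 21 mm across, head 27 mm across. Origin at the centre of its foot.
- marker: Marker pen standing upright in one of the three holes: grey barrel 18 mm across, black cap on top, 124 mm high. Origin at the centre of its foot.
- tape: Roll of clear tape lying flat, 90 mm across, 24 mm high. Origin at the centre of its underside.
- spare_cap: A loose black dust cap standing on the table, 11 mm across, 16 mm high: the one unscrewed from the bare valve. Origin at the centre of its underside.
- mini_pump: Bicycle hand pump lying flat, 240 mm long, 29 mm thick, along its own x. Origin at the middle of its underside.
- oil_bottle: White oil bottle with a pointed spout, upright, 48 mm across, 140 mm high. Origin at the centre of its underside.
- tube_box: Small cardboard box 75 x 95 x 55 mm. Origin at the centre of its underside.
- spanner: Steel spanner lying flat, 180 mm long, 8 mm thick. Origin at the middle of its underside.

How it is judged:
On the way, in this order (a step that is already met when the one before it is completed fails the run):
1. the gauge is lifted clear of the tool block, held by the gripper (contact force between the fingers and gauge above 1 N and height (world z) of gauge above 0.064 m and contact force between gauge and tool_block below 0.05 N), for 0.2 s.
2. the chuck is on the bare valve, square to it, its seal pressed at least 1 mm, with less than 12 N (((distance between cap and valve_1 above 0.05 m and contact force between gauge and wheel_1 between 1.5 and 12 N and distance between seal_face and valve_1 below 0.005 m and angle between the z axis of gauge and the z axis of valve_1, either way round below 0.16 rad and contact force between each of the arm, the fingers and wheel_1 below 0.1 N) or (distance between cap and valve_2 above 0.05 m and contact force between gauge and wheel_2 between 1.5 and 12 N and distance between seal_face and valve_2 below 0.005 m and angle between the z axis of gauge and the z axis of valve_2, either way round below 0.16 rad and contact force between each of the arm, the fingers and wheel_2 below 0.1 N)) and value of joint seal above 0.001 m and contact force between the fingers and gauge above 1 N), for 0.5 s.
At the end, for the whole second after the job is handed in: Still held by the gripper, the gauge sits on the bare valve: valve end within 5 mm of the seal's centre, seal in at least 1 mm, push 1.5 to 12 N, axes within 9 degrees, at rest, carried by nothing else, wheel untouched by the robot; wheels moved under 20 mm, bystanders under 30 mm (all of step 2 and height (world z) of gauge above 0.04 m and contact force between gauge and tool_block below 0.05 N and linear speed of gauge below 0.02 m/s and distance of each of wheel_1, wheel_2 from where it was at the start of the episode below 0.02 m and distance of each of torch, marker, tape, spare_cap, mini_pump, oil_bottle, tube_box, spanner from where it was at the start of the episode below 0.03 m); the arm keeps its last pose, push and grip.
It fails at once if the gauge is pressed on the wheel whose valve is capped ((distance between cap and valve_1 below 0.05 m and contact force between gauge and wheel_1 above 1.5 N) or (distance between cap and valve_2 below 0.05 m and contact force between gauge and wheel_2 above 1.5 N)).
It fails at once if the valve is leaned on with more than 30 N (contact force between gauge and wheel_1 above 30 N or contact force between gauge and wheel_2 above 30 N).
It fails at once if a bystander is knocked 50 mm away (distance of any of torch, marker, tape, spare_cap, mini_pump, oil_bottle, tube_box, spanner from where it was at the start of the episode above 0.05 m).
It also fails if it takes over 38 s, if anything falls off the work surface, if the arm or the gripper's body presses on something with over 40 N, if the wrist force passes 120 N, or if a joint passes its speed limit or range.

## Working session

There is one attempt and no reset: what is moved stays moved. The work goes in short steps, Python scripts to look and compute and a tool call to move; the robot and the scene stay as the last step left them, time stands still between calls to the robot, and variables do not carry over. Pictures are saved under pics/ and viewed, and the job is handed in when it is done.

Besides the shell and the picture viewer there is one more tool, called after "Emit:" as name([rows], argument=value, ...), one row to a line, values as JSON. jog_arm: Moves the arm, as the interface text tells. Its arguments: {"type":"object","properties":{"series":{"type":"array","items":{"type":"object","properties":{"x":{"type":"number"},"y":{"type":"number"},"z":{"type":"number"},"rx":{"type":"number"},"ry":{"type":"number"},"rz":{"type":"number"}}}},"claw":{"type":"number"}},"required":["series"]}

```bash
mkdir -p pics; ls; python3 - <<'E'
from bench import robot,cams,ticket
import cv2
for n in ["scene","side","wrist"]:
    s=cams.snapshot(n)
    cv2.imwrite(f"pics/{n}0.png",s["img"][:,:,::-1])
    print(n,s["mtx"],s["origin"],s["attitude"],s["shot"])
    for t in ["gauge","valve_1","cap","wheel_1","tool_block","torch","marker","spare_cap"]:
        print(t,[(d["bbox"],round(d["p"],2)) for d in cams.look_for(t,s)][:4])
print(robot.get_obs())
E
```

```text
pics
scene [[406.05023646   0.         249.57787118]
 [  0.         406.05023646 193.00036624]
 [  0.           0.           1.        ]] [ 1.09882366 -0.95198361  0.77475603] [-2.14250169 -0.00452803  0.50810387] 1
gauge [([225.7, 173.8, 10.0, 25.5], 0.47)]
valve_1 [([213.3, 240.4, 8.0, 8.2], 0.4)]
cap []
wheel_1 [([152.1, 220.8, 90.3, 66.1], 0.95), ([231.5, 145.4, 67.3, 40.7], 0.78)]
tool_block [([216.9, 182.4, 45.8, 38.6], 0.93), ([250.8, 168.6, 6.7, 18.7], 0.48), ([72.0, 270.5, 28.0, 52.1], 0.32)]
torch [([247.7, 168.9, 10.1, 18.9], 0.69)]
marker [([238.5, 171.0, 6.4, 22.7], 0.65)]
spare_cap []
side [[388.48002699   0.         250.52431832]
 [  0.         388.48002699 198.26165524]
 [  0.           0.           1.        ]] [0.49796872 1.14404663 1.11834356] [-2.32230263 -0.02040958 -3.05384991] 2
gauge [([281.9, 114.2, 12.4, 24.1], 0.28)]
valve_1 []
cap [([190.2, 208.9, 17.3, 47.6], 0.36)]
wheel_1 [([230.2, 144.4, 60.0, 40.1], 0.87), ([229.0, 228.1, 73.7, 58.1], 0.76)]
tool_block [([247.4, 187.7, 28.7, 37.6], 0.88), ([230.2, 226.2, 69.8, 62.5], 0.41)]
torch []
marker []
spare_ca
[... 283 characters left out ...]
ch []
marker []
spare_cap []
{'time': 1.35, 'joint_positions': array([-1.37809985e+00,  8.72009351e-02,  1.37070752e+00, -9.01080087e-06,
        1.68359564e+00, -1.03110731e-01]), 'qvel': array([ 0.0007309 ,  0.00128794, -0.00061429, -0.00073345,  0.00051707,
        0.00114633]), 'joint_torque': array([ 1.80257357e-04, -3.40037584e+01, -3.02594447e+01,  7.18068075e-02,
        2.37365928e-02, -5.67494723e-06]), 'tool_pos': array([ 0.16032179, -0.52613244,  0.20550154]), 'ee_rot': array([ 3.14157463e+00, -8.71634759e-05, -1.27499014e+00]), 'wrist_force': array([ 0.38661247,  0.41177878, -0.18221667]), 'wrist_torque': array([0.01820757, 0.00628251, 0.02973329]), 'width': 0.09398096225171736}
```

View pictures.

```bash
python3 - <<'E'
import cv2
a=cv2.imread("pics/scene0.png");b=cv2.imread("pics/side0.png")
cv2.imwrite("pics/scene0z.png",cv2.resize(a[130:300,130:330],(800,680),interpolation=cv2.INTER_CUBIC)[:600])
cv2.imwrite("pics/side0z.png",cv2.resize(b[100:300,170:370],(600,600),interpolation=cv2.INTER_CUBIC))
E
```

```text
(no output)
```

View pics/scene0.png

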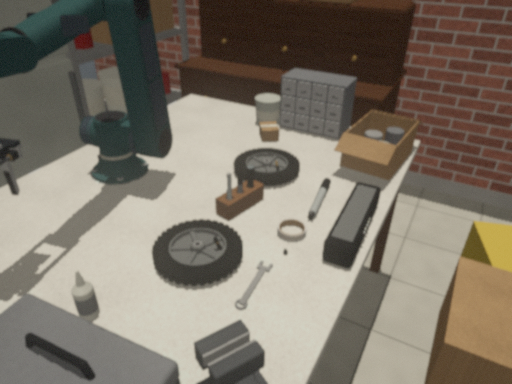

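View pics/side0.png

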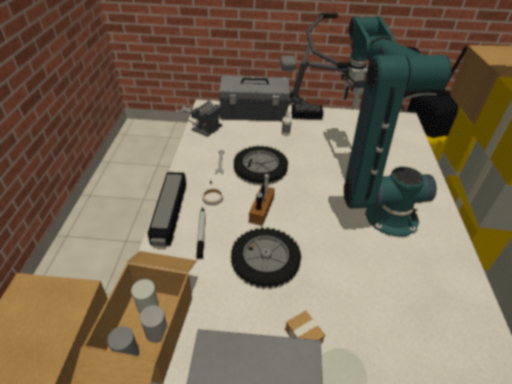

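```bash
sleep 1
```

```text
(no output)
```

View pics/scene0z.png

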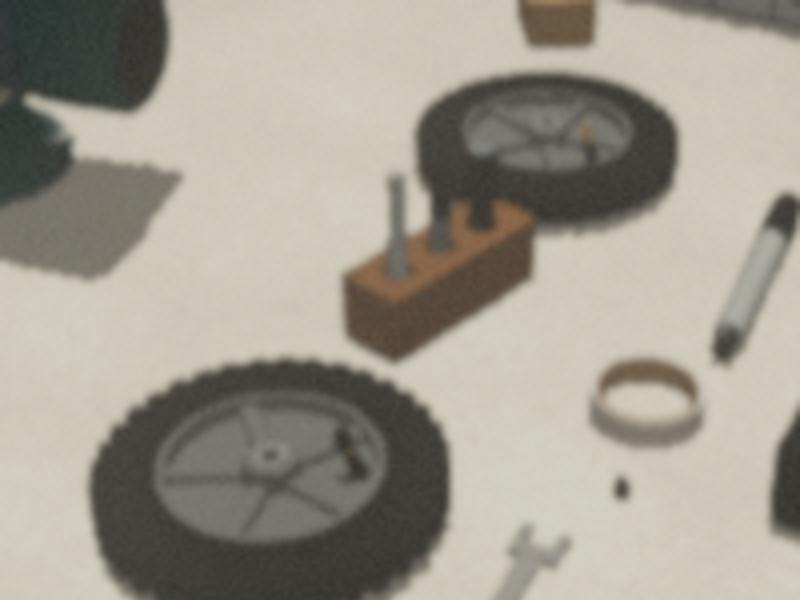

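View pics/side0z.png

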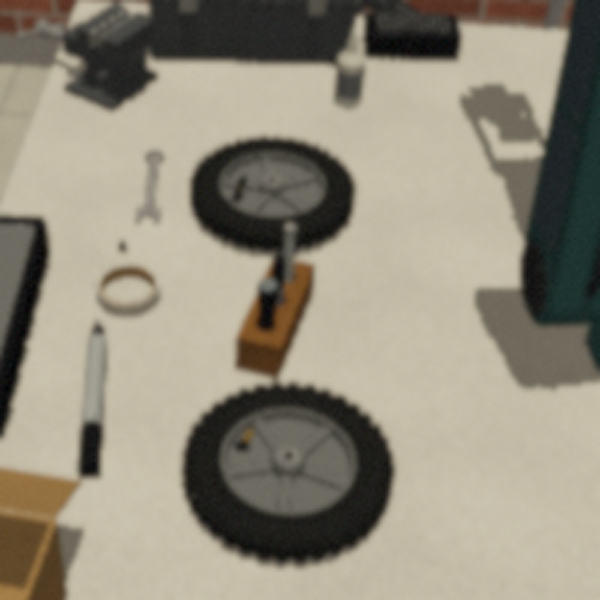

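```bash
cat > h.py <<'E'
import numpy as np
from scipy.spatial.transform import Rotation as R
CAL={"scene":(406.05023646,249.57787118,193.00036624,[1.09882366,-0.95198361,0.77475603],[-2.14250169,-0.00452803,0.50810387]),
"side":(388.48002699,250.52431832,198.26165524,[0.49796872,1.14404663,1.11834356],[-2.32230263,-0.02040958,-3.05384991])}
def ray(n,u,v):
    f,cx,cy,o,a=CAL[n]; d=R.from_euler('xyz',a).as_matrix()@np.array([(u-cx)/f,(v-cy)/f,1]); return np.array(o),d/np.linalg.norm(d)
def onz(n,u,v,z):
    o,d=ray(n,u,v); return o+d*(z-o[2])/d[2]
def tri(p1,p2):
    A=np.zeros((3,3));b=np.zeros(3)
    L=[ray("scene",*p1),ray("side",*p2)]
    for o,d in L:
        P=np.eye(3)-np.outer(d,d);A+=P;b+=P@o
    x=np.linalg.solve(A,b); return x,[np.linalg.norm((np.eye(3)-np.outer(d,d))@(x-o)) for o,d in L]
def proj(n,p):
    f,cx,cy,o,a=CAL[n]; q=R.from_euler('xyz',a).as_matrix().T@(np.array(p)-o); return np.array([cx+f*q[0]/q[2],cy+f*q[1]/q[2]])
def fray(s,u,v):
    K=s["mtx"];x=(u-K[0,2])/K[0,0];y=(v-K[1,2])/K[1,1];r=np.hypot(x,y)
    d=np.array([np.sin(r)*x/max(r,1e-9),np.sin(r)*y/max(r,1e-9),np.cos(r)])
    return np.array(s["origin"]),R.from_euler('xyz',s["attitude"]).as_matrix()@d
def fproj(s,p):
    q=R.from_euler('xyz',s["attitude"]).as_matrix().T@(np.array(p)-s["origin"]);r=np.arctan2(np.hypot(q[0],q[1]),q[2]);h=np.hypot(q[0],q[1])
    K=s["mtx"];return np.array([K[0,2]+K[0,0]*r*q[0]/h,K[1,2]+K[1,1]*r*q[1]/h])
E
python3 - <<'E'
from h import *
print("gauge top",tri((228.9,174.5),(266.7,175.5)))
print(onz("scene",228.9,174.8,.147),onz("side",266.7,175.5,.147))
print("valve",tri((276.6,161),(253,244)))
print(onz("scene",276.6,161,.066),onz("side",253,244,.066))
# hub far wheel: scene zoom (545,122), side zoom (288,455)
print("hub far",onz("scene",130+545/4,130+122/4,.046),onz("side",170+288/3,100+455/3,.046))
print("hub near",onz("scene",130+270/4,130+455/4,.046),onz("side",170+275/3,100+190/3,.046))
# tool block top corners scene
for p in [(345,278),(395,305),(533,218),(490,190)]: print(onz("scene",130+p[0]/4,130+p[1]/4,.06))
E
```

```text
gauge top (array([ 0.51777396, -0.03368813,  0.14427861]), [np.float64(0.00010986803491625939), np.float64(0.00010986803491650836)])
[ 0.52110905 -0.03919059  0.147     ] [ 0.51781427 -0.03031617  0.147     ]
valve (array([0.54568935, 0.25315977, 0.06477383]), [np.float64(0.0002993425901592247), np.float64(0.0002993425901588724)])
[0.54631736 0.25109617 0.066     ] [0.54590881 0.25434052 0.066     ]
hub far [0.49484816 0.26925736 0.046     ] [0.49825165 0.26769532 0.046     ]
hub near [ 0.55148339 -0.25936218  0.046     ] [ 0.5472025  -0.23500914  0.046     ]
[ 0.48768042 -0.06518291  0.06      ]
[ 0.54192229 -0.07777839  0.06      ]
[0.57545956 0.08902554 0.06      ]
[0.52173549 0.11174603 0.06      ]
```

```bash
cat >> h.py <<'E'
def plan(obs,pos,rotm,N,dp=4,da=1):
    p=np.array(obs["tool_pos"]);r=R.from_euler('xyz',obs["ee_rot"])
    T=R.from_matrix(rotm); out=[]
    rv=(r.inv()*T).as_rotvec()
    for k in range(N):
        step=R.from_rotvec(rv/N)
        d=r.inv().apply((np.array(pos)-np.array(obs["tool_pos"]))/N)
        row=dict(zip("xyz",[round(float(v),dp) for v in d]))
        row.update(dict(zip(["rx","ry","rz"],[round(float(v),da) for v in np.degrees(rv/N)])))
        out.append(row); r=r*step
    return out
def down(yaw): return R.from_euler('xyz',[np.pi,0,yaw]).as_matrix()
def show(rows):
    import json
    print(json.dumps(rows))
E
python3 - <<'E'
from h import *
from bench import robot
show(plan(robot.get_obs(),[0.52,-0.035,0.23],down(-0.197),16,3,1))
E
```

```text
[{"x": -0.023, "y": -0.03, "z": -0.002, "rx": 0.0, "ry": -0.0, "rz": -3.9}, {"x": -0.021, "y": -0.032, "z": -0.002, "rx": 0.0, "ry": -0.0, "rz": -3.9}, {"x": -0.019, "y": -0.033, "z": -0.002, "rx": 0.0, "ry": -0.0, "rz": -3.9}, {"x": -0.016, "y": -0.034, "z": -0.002, "rx": 0.0, "ry": -0.0, "rz": -3.9}, {"x": -0.014, "y": -0.035, "z": -0.002, "rx": 0.0, "ry": -0.0, "rz": -3.9}, {"x": -0.011, "y": -0.036, "z": -0.002, "rx": 0.0, "ry": -0.0, "rz": -3.9}, {"x": -0.009, "y": -0.037, "z": -0.002, "rx": 0.0, "ry": -0.0, "rz": -3.9}, {"x": -0.006, "y": -0.037, "z": -0.002, "rx": 0.0, "ry": -0.0, "rz": -3.9}, {"x": -0.004, "y": -0.038, "z": -0.002, "rx": 0.0, "ry": -0.0, "rz": -3.9}, {"x": -0.001, "y": -0.038, "z": -0.002, "rx": 0.0, "ry": -0.0, "rz": -3.9}, {"x": 0.001, "y": -0.038, "z": -0.002, "rx": 0.0, "ry": -0.0, "rz": -3.9}, {"x": 0.004, "y": -0.038, "z": -0.002, "rx": 0.0, "ry": -0.0, "rz": -3.9}, {"x": 0.006, "y": -0.038, "z": -0.002, "rx": 0.0, "ry": -0.0, "rz": -3.9}, {"x": 0.009, "y": -0.037, "z": -0.002, "rx": 0.0, "ry": -0.0, "rz": -3.9}, {"x": 0.011, "y": -0.036, "z": -0.002, "rx": 0.0, "ry": -0.0, "rz": -3.9}, {"x": 0.014, "y": -0.036, "z": -0.002, "rx": 0.0, "ry": -0.0, "rz": -3.9}]
```

Emit:
jog_arm([
  {"x": -0.023,"y": -0.03,"z": -0.002,"rz": -3.9},
  {"x": -0.021,"y": -0.032,"z": -0.002,"rz": -3.9},
  {"x": -0.019,"y": -0.033,"z": -0.002,"rz": -3.9},
  {"x": -0.016,"y": -0.034,"z": -0.002,"rz": -3.9},
  {"x": -0.014,"y": -0.035,"z": -0.002,"rz": -3.9},
  {"x": -0.011,"y": -0.036,"z": -0.002,"rz": -3.9},
  {"x": -0.009,"y": -0.037,"z": -0.002,"rz": -3.9},
  {"x": -0.006,"y": -0.037,"z": -0.002,"rz": -3.9},
  {"x": -0.004,"y": -0.038,"z": -0.002,"rz": -3.9},
  {"x": -0.001,"y": -0.038,"z": -0.002,"rz": -3.9},
  {"x": 0.001,"y": -0.038,"z": -0.002,"rz": -3.9},
  {"x": 0.004,"y": -0.038,"z": -0.002,"rz": -3.9},
], claw=1)

```text
invalid input
```

```bash
python3 - <<'E'
from h import *
from bench import robot,cams
import cv2
o=robot.get_obs();print(o["time"],o["tool_pos"],o["ee_rot"])
show(plan(o,[0.52,-0.035,0.23],down(-0.197),8,3,1))
s=cams.snapshot("wrist");cv2.imwrite("pics/w1.png",s["img"][:,:,::-1]);print(s["origin"],s["attitude"])
for n in [(0.519,-0.034,0.147),(.546,.252,.066),(.4965,.268,.046)]: print(fproj(s,n))
E
```

```text
1.35 [ 0.16032179 -0.52613244  0.20550154] [ 3.14157463e+00 -8.71634759e-05 -1.27499014e+00]
[{"x": -0.046, "y": -0.061, "z": -0.003, "rx": 0.0, "ry": -0.0, "rz": -7.7}, {"x": -0.037, "y": -0.066, "z": -0.003, "rx": 0.0, "ry": -0.0, "rz": -7.7}, {"x": -0.028, "y": -0.071, "z": -0.003, "rx": 0.0, "ry": -0.0, "rz": -7.7}, {"x": -0.018, "y": -0.074, "z": -0.003, "rx": 0.0, "ry": -0.0, "rz": -7.7}, {"x": -0.008, "y": -0.076, "z": -0.003, "rx": 0.0, "ry": -0.0, "rz": -7.7}, {"x": 0.002, "y": -0.076, "z": -0.003, "rx": 0.0, "ry": -0.0, "rz": -7.7}, {"x": 0.013, "y": -0.075, "z": -0.003, "rx": 0.0, "ry": -0.0, "rz": -7.7}, {"x": 0.023, "y": -0.073, "z": -0.003, "rx": 0.0, "ry": -0.0, "rz": -7.7}]
[ 0.22609934 -0.50602334  0.38383292] [ 2.90162357e+00  2.36896296e-04 -1.27521055e+00]
[  12.53949904 -122.55963797]
[-34.12020291 -82.93133109]
[-41.19754765 -59.99750453]
```

```bash
sleep 1
```

```text
(no output)
```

View pics/w1.png

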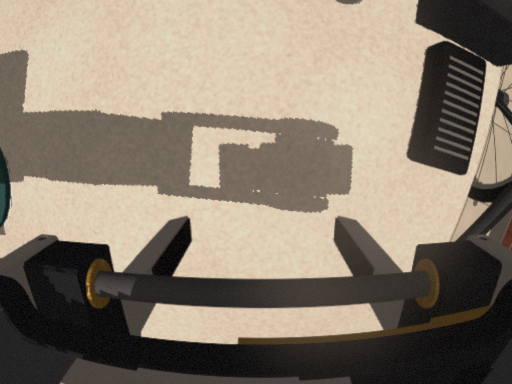

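The wrist view shows only table and shadows, with the fingers at the bottom. The move was refused, so I'll resend it with every key given in each row.

Emit:
jog_arm([
  {"x": -0.023,"y": -0.03,"z": -0.002,"rx": 0,"ry": 0,"rz": -3.9},
  {"x": -0.021,"y": -0.032,"z": -0.002,"rx": 0,"ry": 0,"rz": -3.9},
  {"x": -0.019,"y": -0.033,"z": -0.002,"rx": 0,"ry": 0,"rz": -3.9},
  {"x": -0.016,"y": -0.034,"z": -0.002,"rx": 0,"ry": 0,"rz": -3.9},
  {"x": -0.014,"y": -0.035,"z": -0.002,"rx": 0,"ry": 0,"rz": -3.9},
  {"x": -0.011,"y": -0.036,"z": -0.002,"rx": 0,"ry": 0,"rz": -3.9},
  {"x": -0.009,"y": -0.037,"z": -0.002,"rx": 0,"ry": 0,"rz": -3.9},
  {"x": -0.006,"y": -0.037,"z": -0.002,"rx": 0,"ry": 0,"rz": -3.9},
  {"x": -0.004,"y": -0.038,"z": -0.002,"rx": 0,"ry": 0,"rz": -3.9},
  {"x": -0.001,"y": -0.038,"z": -0.002,"rx": 0,"ry": 0,"rz": -3.9},
  {"x": 0.001,"y": -0.038,"z": -0.002,"rx": 0,"ry": 0,"rz": -3.9},
  {"x": 0.004,"y": -0.038,"z": -0.002,"rx": 0,"ry": 0,"rz": -3.9},
])

```text
time: 2.4
tool_pos: [0.429, -0.1444, 0.229]
ee_rot: [3.141, -0.003, -0.436]
wrist_force: [0.5, -0.8, 0.5]
width: 0.0943
```

```bash
python3 - <<'E'
from h import *
from bench import robot,cams
import cv2
o=robot.get_obs();print(o["time"],o["tool_pos"],o["ee_rot"])
show(plan(o,[0.52,-0.035,0.23],down(-0.197),5,3,1))
s=cams.snapshot("wrist");cv2.imwrite("pics/w1b.png",s["img"][:,:,::-1]);print(s["origin"],s["attitude"])
for n in [(0.519,-0.034,0.147),(.546,.252,.066),(.4965,.268,.046)]: print(fproj(s,n))
E
```

```text
2.4 [ 0.42896104 -0.14442165  0.22902356] [ 3.14069494 -0.00324377 -0.43589297]
[{"x": 0.007, "y": -0.028, "z": -0.0, "rx": 0.0, "ry": -0.0, "rz": -2.7}, {"x": 0.009, "y": -0.027, "z": -0.0, "rx": 0.0, "ry": -0.0, "rz": -2.7}, {"x": 0.01, "y": -0.027, "z": -0.0, "rx": 0.0, "ry": -0.0, "rz": -2.7}, {"x": 0.011, "y": -0.026, "z": -0.0, "rx": 0.0, "ry": -0.0, "rz": -2.7}, {"x": 0.012, "y": -0.026, "z": -0.0, "rx": 0.0, "ry": -0.0, "rz": -2.7}]
[ 0.45761448 -0.08174683  0.40728578] [ 2.90097214 -0.00302548 -0.43608538]
[301.97532254  44.62919454]
[ 216.75489109 -110.01060216]
[182.61628832 -94.90913601]
```

View pics/w1b.png

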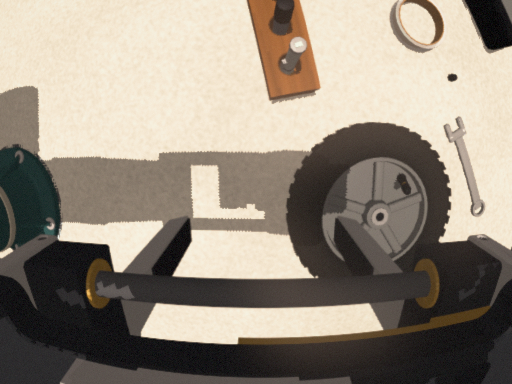

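The wrist picture shows the gauge's top at (298,45), about where I predicted. The near wheel's valve at (404,183) is black, so it is the capped one.

Emit:
jog_arm([
  {"x": 0.007,"y": -0.028,"z": 0,"rx": 0,"ry": 0,"rz": -2.7},
  {"x": 0.009,"y": -0.027,"z": 0,"rx": 0,"ry": 0,"rz": -2.7},
  {"x": 0.01,"y": -0.027,"z": 0,"rx": 0,"ry": 0,"rz": -2.7},
  {"x": 0.011,"y": -0.026,"z": 0,"rx": 0,"ry": 0,"rz": -2.7},
  {"x": 0.012,"y": -0.026,"z": 0,"rx": 0,"ry": 0,"rz": -2.7},
  {"x": 0,"y": 0,"z": 0,"rx": 0,"ry": 0,"rz": 0},
])

```text
time: 2.95
tool_pos: [0.5267, -0.0182, 0.2311]
ee_rot: [-3.138, -0.009, -0.172]
wrist_force: [-1.4, -0.9, -0.4]
width: 0.0939
```

```bash
python3 - <<'E'
from h import *
from bench import robot,cams
import cv2
o=robot.get_obs();print(o["time"],o["tool_pos"],o["ee_rot"])
s=cams.snapshot("wrist");cv2.imwrite("pics/w2.png",s["img"][:,:,::-1]);print(s["origin"],s["attitude"])
import pickle;pickle.dump(s,open("w2.pkl","wb"))
for n in [(0.519,-0.034,0.147),(.546,.252,.066),(.4965,.268,.046)]: print(fproj(s,n))
print([(t,[(d["bbox"],d["p"]) for d in cams.look_for(t,s)]) for t in ["gauge","valve_1"]])
cv2.imwrite("pics/w2z.png",cv2.resize(s["img"][:300,100:420,::-1],(640,600),interpolation=cv2.INTER_CUBIC))
E
```

```text
2.95 [ 0.52666253 -0.01815186  0.231091  ] [-3.13751554 -0.00866688 -0.17192612]
[0.53689161 0.04910448 0.40968379] [ 2.90601355 -0.00852833 -0.17212151]
[256.20778326 215.51704298]
[238.64050175 -34.77358573]
[200.17931167 -29.70614338]
[('gauge', [([246.8, 184.4, 14.4, 38.1], 0.86)]), ('valve_1', [([330.5, 306.8, 6.3, 12.0], 0.43)])]
```

View pics/w2z.png

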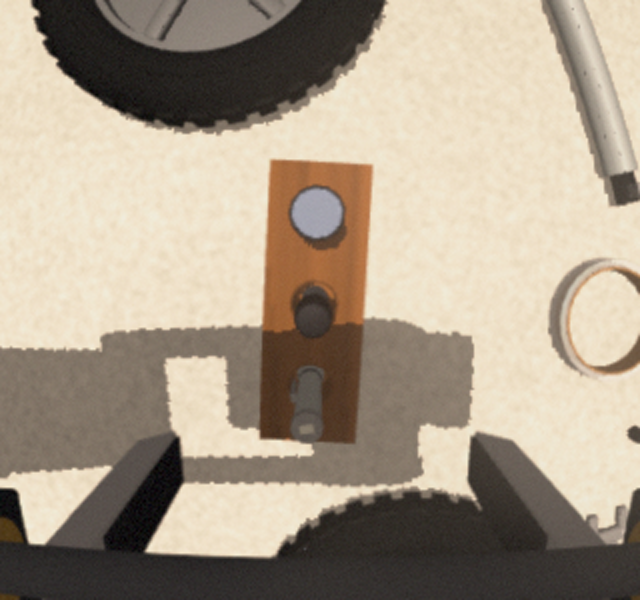

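```bash
python3 - <<'E'
from h import *
from bench import robot,cams
import pickle
s=pickle.load(open("w2.pkl","rb"))
def fz(u,v,z):
    o,d=fray(s,u,v);return o+d*(z-o[2])/d[2]
print("top",fz(253.5,214,.147))
for p in [(271,160),(372,165),(356,443),(261,437)]: print(fz(100+p[0]/2,p[1]/2,.06))
print("hole",fz(100+309/2,383/2,.06))
o=robot.get_obs();print(o["time"],o["tool_pos"],o["ee_rot"],o["qvel"])
show(plan(o,[0.519,-0.0355,0.19],down(-0.19),4,4,1))
E
```

```text
top [ 0.51679048 -0.03211199  0.147     ]
[0.51784003 0.10385142 0.06      ]
[0.57517594 0.0908281  0.06      ]
[ 0.53837548 -0.07397592  0.06      ]
[ 0.48089166 -0.05990955  0.06      ]
hole [ 0.51641795 -0.03117281  0.06      ]
3.1 [ 0.52452421 -0.02188614  0.2314943 ] [-3.14043644 -0.0080118  -0.17799295] [-2.30138171e-02 -1.66766674e-02  9.92277009e-03 -1.70165845e-03
  1.17605543e-03 -9.24028338e-05]
[{"x": -0.0008, "y": 0.0036, "z": 0.0104, "rx": -0.0, "ry": -0.1, "rz": 0.2}, {"x": -0.0008, "y": 0.0036, "z": 0.0104, "rx": -0.0, "ry": -0.1, "rz": 0.2}, {"x": -0.0008, "y": 0.0036, "z": 0.0104, "rx": -0.0, "ry": -0.1, "rz": 0.2}, {"x": -0.0007, "y": 0.0036, "z": 0.0104, "rx": -0.0, "ry": -0.1, "rz": 0.2}]
```

```bash
python3 - <<'E'
from h import *
from bench import robot,cams
o=robot.get_obs()
show(plan(o,[0.517,-0.033,0.17],down(-0.22),4,4,1))
E
```

```text
[{"x": -0.0015, "y": 0.0031, "z": 0.0154, "rx": -0.0, "ry": -0.1, "rz": 0.6}, {"x": -0.0014, "y": 0.0031, "z": 0.0154, "rx": -0.0, "ry": -0.1, "rz": 0.6}, {"x": -0.0014, "y": 0.0031, "z": 0.0154, "rx": -0.0, "ry": -0.1, "rz": 0.6}, {"x": -0.0013, "y": 0.0031, "z": 0.0154, "rx": -0.0, "ry": -0.1, "rz": 0.6}]
```

Emit:
jog_arm([
  {"x": -0.0015,"y": 0.003,"z": 0.015,"rx": 0,"ry": -0.1,"rz": 0.6},
  {"x": -0.0015,"y": 0.003,"z": 0.015,"rx": 0,"ry": -0.1,"rz": 0.6},
  {"x": -0.0015,"y": 0.003,"z": 0.015,"rx": 0,"ry": -0.1,"rz": 0.6},
  {"x": -0.0015,"y": 0.003,"z": 0.015,"rx": 0,"ry": -0.1,"rz": 0.6},
  {"x": 0,"y": 0,"z": 0,"rx": 0,"ry": 0,"rz": 0},
  {"x": 0,"y": 0,"z": 0,"rx": 0,"ry": 0,"rz": 0},
])

```text
time: 3.6
tool_pos: [0.5135, -0.0408, 0.1724]
ee_rot: [3.141, -0.006, -0.235]
wrist_force: [-0.5, 0.1, 0.5]
width: 0.0941
```

```bash
python3 - <<'E'
from h import *
from bench import robot,cams
import cv2,pickle
o=robot.get_obs();print(o["time"],o["tool_pos"],o["ee_rot"],o["qvel"].round(3))
s=cams.snapshot("wrist");cv2.imwrite("pics/w3.png",s["img"][:,:,::-1])
pickle.dump(s,open("w3.pkl","wb"))
print(fproj(s,(.517,-.033,.147)),fproj(s,o["tool_pos"]))
cv2.imwrite("pics/w3z.png",cv2.resize(s["img"][100:384,100:420,::-1],(640,568),interpolation=cv2.INTER_CUBIC))
E
```

```text
3.6 [ 0.51349981 -0.04077016  0.17241675] [ 3.14050249 -0.00584526 -0.23545416] [-0.03  -0.005  0.042 -0.007  0.001 -0.001]
[264.20385137 206.89809691] [262.17105574 230.68206361]
```

View pics/w3z.png

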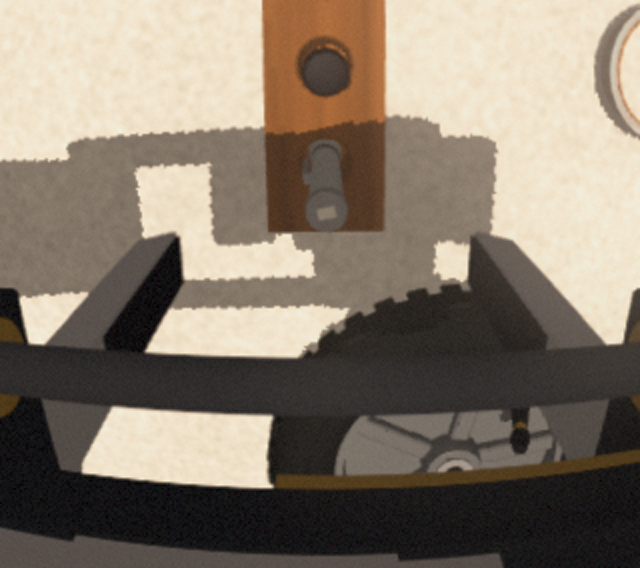

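```bash
python3 - <<'E'
from h import *
from bench import robot,cams
o=robot.get_obs();print(o["time"],o["tool_pos"],o["ee_rot"],o["qvel"].round(3))
show(plan(o,[0.517,-0.0325,0.112],down(-0.22),5,4,1))
E
```

```text
3.65 [ 0.51340366 -0.04078479  0.17233201] [ 3.14016367 -0.00544824 -0.23533402] [ 0.013  0.005 -0.021  0.006 -0.002  0.001]
[{"x": 0.0002, "y": -0.0018, "z": 0.0121, "rx": 0.0, "ry": -0.1, "rz": -0.2}, {"x": 0.0003, "y": -0.0018, "z": 0.0121, "rx": 0.0, "ry": -0.1, "rz": -0.2}, {"x": 0.0003, "y": -0.0018, "z": 0.0121, "rx": 0.0, "ry": -0.1, "rz": -0.2}, {"x": 0.0003, "y": -0.0018, "z": 0.0121, "rx": 0.0, "ry": -0.1, "rz": -0.2}, {"x": 0.0003, "y": -0.0018, "z": 0.0121, "rx": 0.0, "ry": -0.1, "rz": -0.2}]
```

Emit:
jog_arm([
  {"x": 0.0005,"y": -0.002,"z": 0.012,"rx": 0,"ry": -0.1,"rz": -0.2},
  {"x": 0.0005,"y": -0.002,"z": 0.012,"rx": 0,"ry": -0.1,"rz": -0.2},
  {"x": 0.0005,"y": -0.002,"z": 0.012,"rx": 0,"ry": -0.1,"rz": -0.2},
  {"x": 0,"y": -0.001,"z": 0.012,"rx": 0,"ry": -0.1,"rz": -0.2},
  {"x": 0,"y": -0.001,"z": 0.012,"rx": 0,"ry": 0,"rz": 0},
  {"x": 0,"y": 0,"z": 0,"rx": 0,"ry": 0,"rz": 0},
  {"x": 0,"y": 0,"z": 0,"rx": 0,"ry": 0,"rz": 0},
])

```text
time: 4.23
tool_pos: [0.5184, -0.0332, 0.1087]
ee_rot: [3.14, -0.002, -0.22]
wrist_force: [1.0, 0.3, 0.5]
width: 0.0939
```

```bash
python3 - <<'E'
from h import *
from bench import robot,cams
import cv2,pickle
o=robot.get_obs();print(o["time"],o["tool_pos"],o["ee_rot"],o["qvel"].round(3))
s=cams.snapshot("wrist")
o=robot.get_obs()
show(plan(o,[0.517,-0.0325,0.092],down(-0.22),2,4,1))
print(fproj(s,(.517,-.033,.147)),fproj(s,o["tool_pos"]))
cv2.imwrite("pics/w4z.png",cv2.resize(s["img"][100:384,100:420,::-1],(640,568),interpolation=cv2.INTER_CUBIC))
E
```

```text
4.2333 [ 0.51842375 -0.03324934  0.10870437] [ 3.14044896e+00 -1.93703861e-03 -2.20063184e-01] [ 0.007  0.026  0.036  0.002 -0.011 -0.001]
[{"x": -0.0006, "y": -0.0002, "z": 0.0082, "rx": 0.0, "ry": -0.0, "rz": -0.0}, {"x": -0.0006, "y": -0.0002, "z": 0.0082, "rx": 0.0, "ry": -0.0, "rz": -0.0}]
[259.47772987 257.17763986] [261.6312721  230.51858453]
```

View pics/w4z.png

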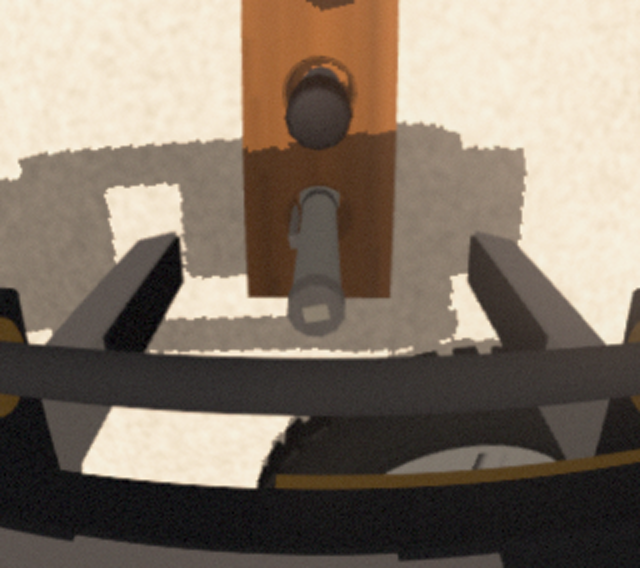

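Emit:
jog_arm([
  {"x": -0.001,"y": 0,"z": 0.008,"rx": 0,"ry": 0,"rz": 0},
  {"x": -0.001,"y": 0,"z": 0.008,"rx": 0,"ry": 0,"rz": 0},
  {"x": 0,"y": 0,"z": 0,"rx": 0,"ry": 0,"rz": 0},
  {"x": 0,"y": 0,"z": 0,"rx": 0,"ry": 0,"rz": 0},
])

```text
time: 4.62
tool_pos: [0.517, -0.0327, 0.0921]
ee_rot: [3.141, -0.004, -0.219]
wrist_force: [0.2, -0.8, -0.1]
width: 0.0942
```

```bash
python3 - <<'E'
from h import *
from bench import robot,cams
o=robot.get_obs();print(o["time"],o["tool_pos"],o["ee_rot"],o["qvel"].round(3),o["wrist_force"])
E
```

```text
4.6167 [ 0.51701896 -0.03266487  0.09209295] [ 3.14054968 -0.00361229 -0.21948492] [ 0.001  0.006  0.015 -0.002 -0.009 -0.   ] [ 0.22875253 -0.78973502 -0.08414468]
```

Emit:
jog_arm([
  {"x": 0,"y": 0,"z": 0,"rx": 0,"ry": 0,"rz": 0},
  {"x": 0,"y": 0,"z": 0,"rx": 0,"ry": 0,"rz": 0},
  {"x": 0,"y": 0,"z": 0,"rx": 0,"ry": 0,"rz": 0},
  {"x": 0,"y": 0,"z": 0,"rx": 0,"ry": 0,"rz": 0},
  {"x": 0,"y": 0,"z": 0,"rx": 0,"ry": 0,"rz": 0},
  {"x": 0,"y": 0,"z": 0,"rx": 0,"ry": 0,"rz": 0},
  {"x": 0,"y": 0,"z": 0,"rx": 0,"ry": 0,"rz": 0},
  {"x": 0,"y": 0,"z": 0,"rx": 0,"ry": 0,"rz": 0},
  {"x": 0,"y": 0,"z": 0,"rx": 0,"ry": 0,"rz": 0},
  {"x": 0,"y": 0,"z": 0,"rx": 0,"ry": 0,"rz": 0},
], claw=0)

```text
time: 5.45
tool_pos: [0.5182, -0.0331, 0.0941]
ee_rot: [3.141, -0.008, -0.22]
wrist_force: [0.1, -0.3, 0.6]
width: 0.0305
```

```bash
python3 - <<'E'
from h import *
from bench import robot,cams
import cv2
o=robot.get_obs();print(o["time"],o["tool_pos"],o["ee_rot"],o["qvel"].round(3),o["wrist_force"],o["width"])
s=cams.snapshot("wrist")
cv2.imwrite("pics/w5z.png",cv2.resize(s["img"][100:384,100:420,::-1],(640,568),interpolation=cv2.INTER_CUBIC))
E
```

```text
5.45 [ 0.51824775 -0.0330745   0.09409017] [ 3.1407039  -0.00754027 -0.21979441] [-0.    -0.002 -0.002  0.001  0.002 -0.001] [ 0.13959737 -0.32436984  0.61550668] 0.03046097276484152
```

View pics/w5z.png

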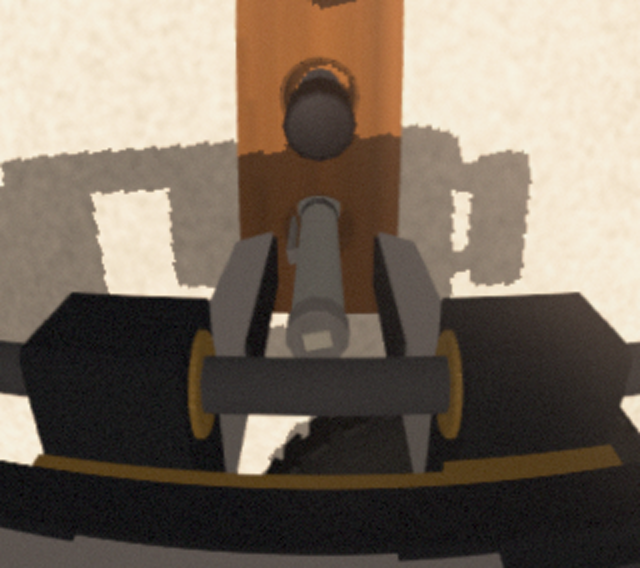

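Emit:
jog_arm([
  {"x": -0.002,"y": 0,"z": 0.002,"rx": 0,"ry": 0,"rz": 0},
  {"x": 0,"y": 0,"z": 0,"rx": 0,"ry": 0,"rz": 0},
  {"x": 0,"y": 0,"z": 0,"rx": 0,"ry": 0,"rz": 0},
  {"x": 0,"y": 0,"z": 0,"rx": 0,"ry": 0,"rz": 0},
  {"x": 0,"y": 0,"z": 0,"rx": 0,"ry": 0,"rz": 0},
  {"x": 0,"y": 0,"z": 0,"rx": 0,"ry": 0,"rz": 0},
])

```text
time: 6.0
tool_pos: [0.516, -0.0326, 0.0918]
ee_rot: [3.141, -0.007, -0.22]
wrist_force: [0.6, -0.2, 0.4]
width: 0.0133
```

```bash
python3 - <<'E'
from h import *
from bench import robot,cams
import cv2
o=robot.get_obs();print(o["time"],o["tool_pos"],o["ee_rot"],o["qvel"].round(3),o["wrist_force"],o["wrist_torque"],o["width"])
s=cams.snapshot("wrist")
cv2.imwrite("pics/w6z.png",cv2.resize(s["img"][100:384,100:420,::-1],(640,568),interpolation=cv2.INTER_CUBIC))
E
```

```text
6.0 [ 0.5160123  -0.03256713  0.0917625 ] [ 3.14069573 -0.00740786 -0.21978595] [-0.001 -0.001 -0.    -0.    -0.     0.001] [ 0.58364315 -0.16726996  0.39030987] [-0.05922108 -0.09881654  0.02747631] 0.013261179785745043
```

View pics/w6z.png

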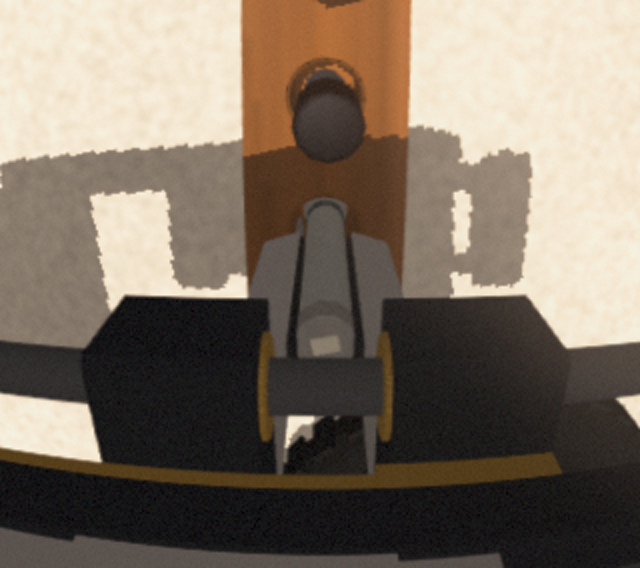

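Gripped: opening 13.3 mm on the 14 mm barrel, and the gauge is centred between the fingers at (326,270) in the zoomed view. Next is the lift.

Emit:
jog_arm([
  {"x": 0,"y": 0,"z": -0.008,"rx": 0,"ry": 0,"rz": 0},
  {"x": 0,"y": 0,"z": -0.014,"rx": 0,"ry": 0,"rz": 0},
  {"x": 0,"y": 0,"z": -0.018,"rx": 0,"ry": 0,"rz": 0},
  {"x": 0,"y": 0,"z": -0.02,"rx": 0,"ry": 0,"rz": 0},
  {"x": 0,"y": 0,"z": -0.02,"rx": 0,"ry": 0,"rz": 0},
  {"x": 0,"y": 0,"z": -0.02,"rx": 0,"ry": 0,"rz": 0},
  {"x": 0,"y": 0,"z": -0.02,"rx": 0,"ry": 0,"rz": 0},
  {"x": 0,"y": 0,"z": -0.018,"rx": 0,"ry": 0,"rz": 0},
  {"x": 0,"y": 0,"z": -0.006,"rx": 0,"ry": 0,"rz": 0},
  {"x": 0,"y": 0,"z": 0,"rx": 0,"ry": 0,"rz": 0},
  {"x": 0,"y": 0,"z": 0,"rx": 0,"ry": 0,"rz": 0},
])

```text
time: 6.97
tool_pos: [0.5139, -0.0322, 0.2429]
ee_rot: [3.14, -0.005, -0.22]
wrist_force: [0.1, 0.2, -1.2]
width: 0.0136
```

```bash
python3 - <<'E'
from h import *
from bench import robot,cams
import cv2,pickle
o=robot.get_obs();print(o["time"],o["tool_pos"],o["ee_rot"],o["qvel"].round(3),o["wrist_force"],o["width"])
for n in ["scene","side","wrist"]:
    s=cams.snapshot(n); pickle.dump(s,open(f"l_{n}.pkl","wb"))
    cv2.imwrite(f"pics/l_{n}.png",s["img"][:,:,::-1])
    Rm=R.from_euler('xyz',o["ee_rot"]).as_matrix()
    for g in [-.084,0,.055]:
        p=o["tool_pos"]-Rm[:,2]*g
        print(n,g,fproj(s,p) if n=="wrist" else proj(n,p))
E
python3 - <<'E'
import cv2
a=cv2.imread("pics/l_scene.png");b=cv2.imread("pics/l_side.png")
c=cv2.resize(a[110:230,180:310],(520,480),interpolation=cv2.INTER_CUBIC)
d=cv2.resize(b[80:290,200:320],(274,480),interpolation=cv2.INTER_CUBIC)
import numpy as np
cv2.imwrite("pics/l_both.png",np.hstack([c,d]))
w=cv2.imread("pics/l_wrist.png")
cv2.imwrite("pics/l_wz.png",cv2.resize(w[0:300,100:420],(640,600),interpolation=cv2.INTER_CUBIC))
E
```

```text
6.9667 [ 0.51394225 -0.03216579  0.24286228] [ 3.14036236 -0.00483999 -0.21994883] [-0.    -0.002 -0.002  0.     0.004  0.002] [ 0.0625013   0.16072185 -1.23063546] 0.013645134339018396
scene -0.084 [228.09137776 169.93744266]
scene 0 [227.33385056 145.15961646]
scene 0.055 [226.80625916 127.90272061]
side -0.084 [267.77474016 172.88516089]
side 0 [269.00836813 155.55204451]
side 0.055 [269.87028347 143.44168437]
wrist -0.084 [262.92816727 197.78858609]
wrist 0 [262.90933084 231.29554277]
wrist 0.055 [262.87761768 273.60598926]
```

View pics/l_both.png

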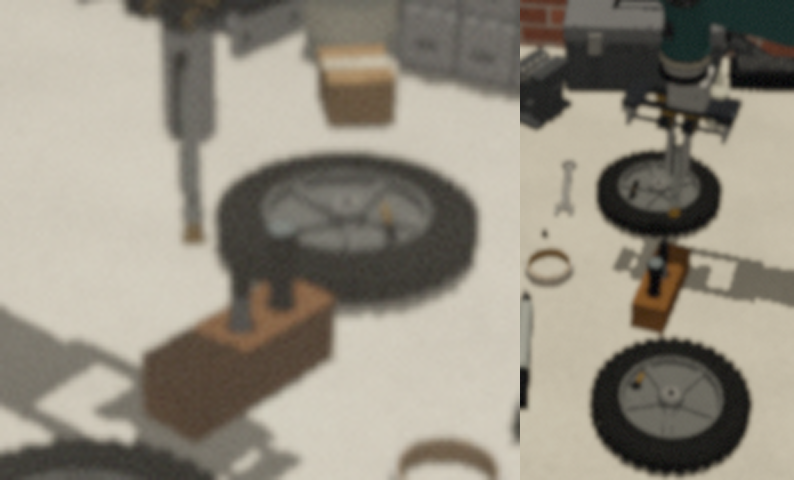

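View pics/l_wz.png

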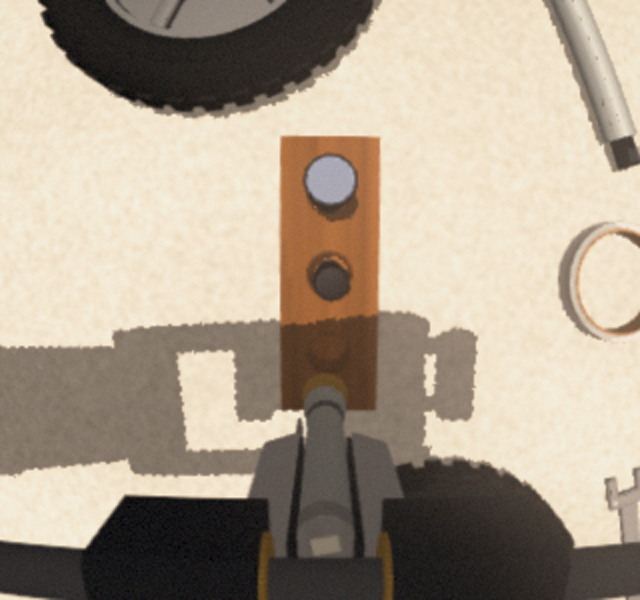

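```bash
python3 - <<'E'
from h import *
from bench import robot
import pickle
o=robot.get_obs()
s=pickle.load(open("l_wrist.pkl","rb"))
Rm=R.from_euler('xyz',o["ee_rot"]).as_matrix()
for l in [(0,-.0105,.084),(0,.0105,.084),(0.0105,0,.084),(-.0105,0,.084),(0,0,-.055),(0.007,-.0,0.04),(-0.007,-.0,0.04)]:
    print(l,(fproj(s,o["tool_pos"]+Rm@np.array(l))-[100,0])*2)
show(plan(o,[0.52,0.18,0.245],down(-0.3),8,3,1))
E
```

```text
(0, -0.0105, 0.084) [323.83426745 372.31684968]
(0, 0.0105, 0.084) [323.85700121 416.7786238 ]
(0.0105, 0, 0.084) [346.82278512 394.75172329]
(-0.0105, 0, 0.084) [300.86894776 394.76871438]
(0, 0, -0.055) [323.62111739 544.0690357 ]
(0.007, -0.0, 0.04) [341.95866539 423.63115566]
(-0.007, -0.0, 0.04) [305.64140964 423.64423451]
[{"x": -0.005, "y": -0.026, "z": -0.001, "rx": 0.0, "ry": -0.0, "rz": 0.6}, {"x": -0.005, "y": -0.026, "z": -0.0, "rx": 0.0, "ry": -0.0, "rz": 0.6}, {"x": -0.005, "y": -0.026, "z": -0.0, "rx": 0.0, "ry": -0.0, "rz": 0.6}, {"x": -0.006, "y": -0.026, "z": -0.0, "rx": 0.0, "ry": -0.0, "rz": 0.6}, {"x": -0.006, "y": -0.026, "z": -0.0, "rx": 0.0, "ry": -0.0, "rz": 0.6}, {"x": -0.006, "y": -0.026, "z": -0.0, "rx": 0.0, "ry": -0.0, "rz": 0.6}, {"x": -0.007, "y": -0.026, "z": -0.0, "rx": 0.0, "ry": -0.0, "rz": 0.6}, {"x": -0.007, "y": -0.026, "z": -0.0, "rx": 0.0, "ry": -0.0, "rz": 0.6}]
```

The brass ring in the wrist view (x 303–347, upper edge 372) agrees with a gauge lying on the tool axis with its mouth 84 mm beyond the TCP. I'll go towards the bare valve now.

Emit:
jog_arm([
  {"x": -0.003,"y": -0.015,"z": -0.001,"rx": 0,"ry": 0,"rz": 0.5},
  {"x": -0.005,"y": -0.025,"z": -0.001,"rx": 0,"ry": 0,"rz": 0.5},
  {"x": -0.005,"y": -0.026,"z": 0,"rx": 0,"ry": 0,"rz": 0.5},
  {"x": -0.006,"y": -0.026,"z": 0,"rx": 0,"ry": 0,"rz": 0.5},
  {"x": -0.006,"y": -0.026,"z": 0,"rx": 0,"ry": 0,"rz": 0.5},
  {"x": -0.006,"y": -0.026,"z": 0,"rx": 0,"ry": 0,"rz": 0.5},
  {"x": -0.007,"y": -0.026,"z": 0,"rx": 0,"ry": 0,"rz": 0.5},
  {"x": -0.006,"y": -0.022,"z": 0,"rx": 0,"ry": 0,"rz": 0.5},
  {"x": -0.003,"y": -0.012,"z": 0,"rx": 0,"ry": 0,"rz": 0.5},
  {"x": 0,"y": 0,"z": 0,"rx": 0,"ry": 0,"rz": 0},
  {"x": 0,"y": 0,"z": 0,"rx": 0,"ry": 0,"rz": 0},
  {"x": 0,"y": 0,"z": 0,"rx": 0,"ry": 0,"rz": 0},
])

```text
time: 8.12
tool_pos: [0.5128, 0.1841, 0.2229]
ee_rot: [3.125, 0.028, -0.306]
wrist_force: [0.2, 0.6, -1.1]
width: 0.0138
```

```bash
python3 - <<'E'
from h import *
from bench import robot,cams
import cv2,pickle
o=robot.get_obs();print(o["time"],o["tool_pos"],o["ee_rot"],o["qvel"].round(3),o["wrist_force"],o["width"])
s=cams.snapshot("wrist"); pickle.dump(s,open(f"v1.pkl","wb"))
print(s["origin"],s["attitude"])
for n in [(.546,.252,.066),(.4965,.268,.046)]: print(fproj(s,n))
print([(t,[(d["bbox"],d["p"]) for d in cams.look_for(t,s)]) for t in ["valve_1","wheel_1"]])
cv2.imwrite("pics/v1z.png",cv2.resize(s["img"][0:300,100:420,::-1],(640,600),interpolation=cv2.INTER_CUBIC))
E
```

```text
8.1167 [0.51281917 0.18411122 0.22287839] [ 3.12520364  0.02848701 -0.30626484] [-0.008  0.005  0.017 -0.012  0.001 -0.01 ] [ 0.249896    0.64432476 -1.06644449] 0.013766284851541253
[0.53937048 0.25088132 0.39996362] [ 2.88546144  0.02871827 -0.306473  ]
[276.30890271 113.73688286]
[232.01280525 113.84549185]
[('valve_1', [([274.8, 108.9, 14.9, 12.8], 0.65)]), ('wheel_1', [([135.1, 11.9, 199.5, 199.8], 0.86), ([392.6, 50.1, 59.5, 162.0], 0.45)])]
```

View pics/v1z.png

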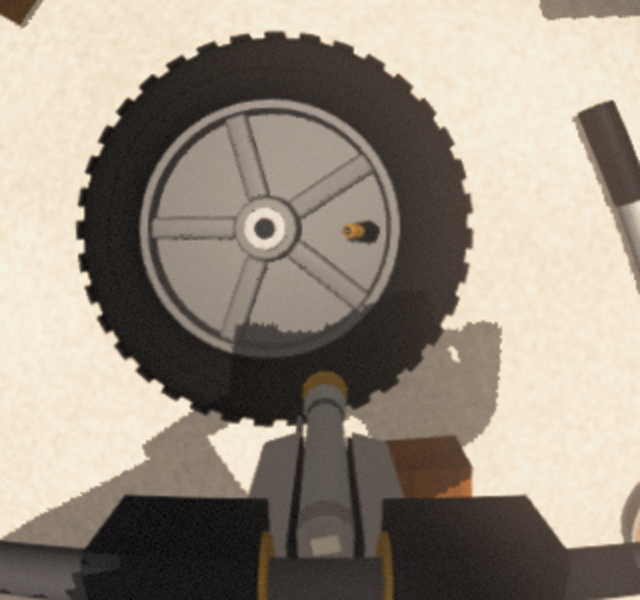

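```bash
python3 - <<'E'
from h import *
import pickle,cv2
s=pickle.load(open("v1.pkl","rb"))
def fz(u,v,z):
    o,d=fray(s,u,v);return o+d*(z-o[2])/d[2]
cv2.imwrite("pics/v1zz.png",cv2.resize(s["img"][85:145,215:305,::-1],(800,533),interpolation=cv2.INTER_CUBIC))
print("tip",fz(273.3,115.3,.066),"hub",fz(232.5,114.5,.046))
print("bbox-ctr",fz(282,115.3,.06))
E
```

```text
tip [0.54228287 0.25130984 0.066     ] hub [0.49680984 0.26706831 0.046     ]
bbox-ctr [0.55174444 0.24843117 0.06      ]
```

View pics/v1zz.png

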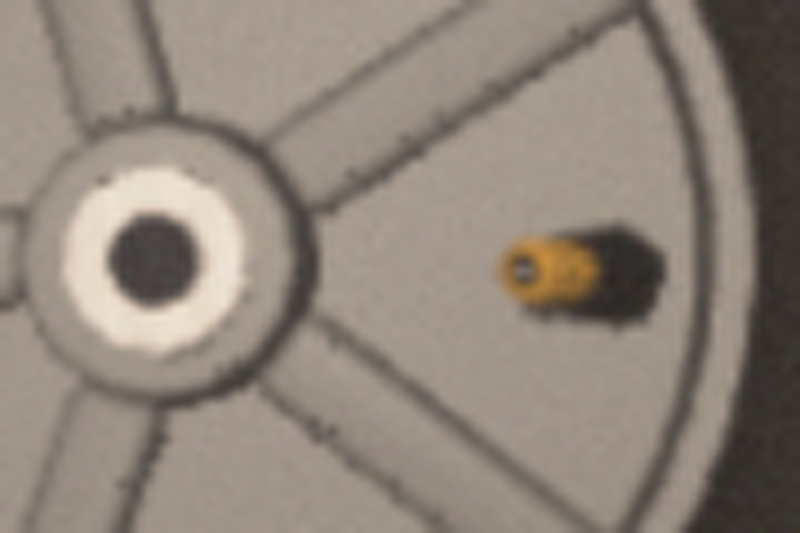

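The zoomed view shows the bare brass tip at about (524,270), the hub centre at (154,258) and the black foot at about (632,275), all on one line. The hub-to-tip distance comes out at 49.1 mm, as the description says.

```bash
cat >> h.py <<'E'
P=np.array([0.5425,0.2517,0.066]); PHI=-0.34
def vframe(phi=PHI,tilt=np.radians(20)):
    u=np.array([np.cos(phi),np.sin(phi),0]);k=np.array([0,0,1.])
    a=np.cos(tilt)*k-np.sin(tilt)*u
    z=-a;x=np.cos(tilt)*u+np.sin(tilt)*k;y=np.cross(z,x)
    return a,np.column_stack([x,y,z])
def status(o,L=0.084):
    a,T=vframe();Rm=R.from_euler('xyz',o["ee_rot"]).as_matrix()
    m=o["tool_pos"]+Rm[:,2]*L
    e=T.T@(m-P)
    print("t",o["time"],"tcp",o["tool_pos"].round(4),"mouth in valve frame mm (x,y,gap)",(e*[1e3,1e3,-1e3]).round(1),"ang deg",np.degrees(np.arccos(-Rm[:,2]@a)).round(2),"rotvec tool",np.degrees(R.from_matrix(Rm.T@T).as_rotvec()).round(2),"F",o["wrist_force"].round(2),"Fa",float(o["wrist_force"]@a).__round__(2),"w",round(o["width"],4),"qv",np.abs(o["qvel"]).max().round(3))
E
python3 - <<'E'
from h import *
from bench import robot
o=robot.get_obs();status(o)
a,T=vframe()
show(plan(o,P+a*.114,T,8,4,1))
E
```

```text
t 8.2667 tcp [0.5132 0.1835 0.2236] mouth in valve frame mm (x,y,gap) [18.5 75.4 71.6] ang deg 21.56 rotvec tool [ 0.59 21.55  2.  ] F [-0.55 -0.4  -1.24] Fa -1.03 w 0.0134 qv 0.01
[{"x": -0.0038, "y": -0.0095, "z": 0.0063, "rx": 0.1, "ry": 2.7, "rz": 0.2}, {"x": -0.0041, "y": -0.0095, "z": 0.0061, "rx": 0.1, "ry": 2.7, "rz": 0.2}, {"x": -0.0044, "y": -0.0094, "z": 0.0059, "rx": 0.1, "ry": 2.7, "rz": 0.2}, {"x": -0.0048, "y": -0.0094, "z": 0.0057, "rx": 0.1, "ry": 2.7, "rz": 0.2}, {"x": -0.0051, "y": -0.0094, "z": 0.0055, "rx": 0.1, "ry": 2.7, "rz": 0.2}, {"x": -0.0054, "y": -0.0094, "z": 0.0052, "rx": 0.1, "ry": 2.7, "rz": 0.2}, {"x": -0.0056, "y": -0.0093, "z": 0.005, "rx": 0.1, "ry": 2.7, "rz": 0.2}, {"x": -0.0059, "y": -0.0093, "z": 0.0047, "rx": 0.1, "ry": 2.7, "rz": 0.2}]
```

Emit:
jog_arm([
  {"x": -0.004,"y": -0.0095,"z": 0.006,"rx": 0.1,"ry": 2.7,"rz": 0.2},
  {"x": -0.004,"y": -0.0095,"z": 0.006,"rx": 0.1,"ry": 2.7,"rz": 0.2},
  {"x": -0.0045,"y": -0.0095,"z": 0.006,"rx": 0.1,"ry": 2.7,"rz": 0.2},
  {"x": -0.005,"y": -0.0095,"z": 0.0055,"rx": 0.1,"ry": 2.7,"rz": 0.2},
  {"x": -0.005,"y": -0.0095,"z": 0.0055,"rx": 0.1,"ry": 2.7,"rz": 0.2},
  {"x": -0.0055,"y": -0.0095,"z": 0.005,"rx": 0.1,"ry": 2.7,"rz": 0.2},
  {"x": -0.0055,"y": -0.0095,"z": 0.005,"rx": 0.1,"ry": 2.7,"rz": 0.2},
  {"x": -0.004,"y": -0.006,"z": 0.003,"rx": 0.1,"ry": 2.0,"rz": 0.2},
  {"x": 0,"y": 0,"z": 0,"rx": 0,"ry": 0,"rz": 0},
  {"x": 0,"y": 0,"z": 0,"rx": 0,"ry": 0,"rz": 0},
])

```text
time: 9.1
tool_pos: [0.51, 0.2541, 0.1773]
ee_rot: [-3.135, -0.359, -0.353]
wrist_force: [0.6, -0.1, -0.3]
width: 0.0135
```

```bash
cat > chk.py <<'E'
import sys
from h import *
from bench import robot,cams
import cv2,pickle
o=robot.get_obs();status(o)
tag=sys.argv[1]
a,T=vframe();Rm=R.from_euler('xyz',o["ee_rot"]).as_matrix()
m=o["tool_pos"]+Rm[:,2]*.084
ims=[]
for n in sys.argv[2:]:
    s=cams.snapshot(n); pickle.dump(s,open(f"{tag}_{n}.pkl","wb"))
    f=(lambda p:fproj(s,p)) if n=="wrist" else (lambda p:proj(n,p))
    print(n,"mouth",f(m).round(1),"tip",f(P).round(1),"root",f(P-a*.018).round(1))
    c=f((m+P)/2).astype(int); h=40 if n=="wrist" else 25
    x0=min(max(c[0]-h,0),511-2*h);y0=min(max(c[1]-h,0),383-2*h)
    print(" crop origin",x0,y0,"scale",390/(2*h))
    ims.append(cv2.resize(s["img"][y0:y0+2*h,x0:x0+2*h,::-1],(390,390),interpolation=cv2.INTER_CUBIC))
if ims: cv2.imwrite(f"pics/{tag}.png",np.hstack(ims[:2]))
if len(ims)>2: cv2.imwrite(f"pics/{tag}_c.png",ims[2])
E
python3 chk.py a1 wrist scene side
```

```text
t 9.1 tcp [0.51   0.2541 0.1773] mouth in valve frame mm (x,y,gap) [ 9.4  8.4 31.3] ang deg 0.57 rotvec tool [-0.14 -0.56 -0.71] F [ 0.58 -0.13 -0.27] Fa -0.45 w 0.0135 qv 0.021
wrist mouth [262.6 197.5] tip [252.9 181.7] root [253.3 178.3]
 crop origin 217 149 scale 4.875
scene mouth [274.1 153.3] tip [275.7 160.7] root [276.7 165.3]
 crop origin 249 132 scale 7.8
side mouth [255.8 235.9] tip [254.  243.5] root [252.3 246. ]
 crop origin 229 214 scale 7.8
```

View pics/a1.png

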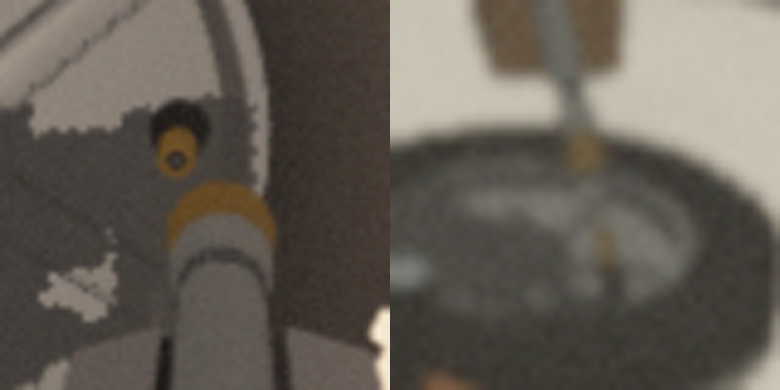

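View pics/a1_c.png

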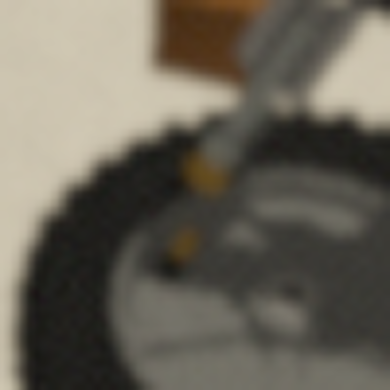

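Wrist view: the tip shows at (253.1,181.6) against a predicted (252.9,181.7). The scene and side views agree to about 1 px. Now line up 15 mm short of the tip.

Emit:
jog_arm([
  {"x": -0.0025,"y": -0.0022,"z": 0.003,"rx": 0,"ry": -0.2,"rz": -0.2},
  {"x": -0.0025,"y": -0.0022,"z": 0.004,"rx": 0,"ry": -0.2,"rz": -0.2},
  {"x": -0.0025,"y": -0.0022,"z": 0.004,"rx": 0,"ry": -0.2,"rz": -0.2},
  {"x": -0.0017,"y": -0.0017,"z": 0.003,"rx": 0,"ry": 0,"rz": 0},
  {"x": 0,"y": 0,"z": 0,"rx": 0,"ry": 0,"rz": 0},
  {"x": 0,"y": 0,"z": 0,"rx": 0,"ry": 0,"rz": 0},
])

```text
time: 9.75
tool_pos: [0.5132, 0.2615, 0.1615]
ee_rot: [-3.136, -0.349, -0.349]
wrist_force: [0.5, -0.7, -1.3]
width: 0.0134
```

```bash
python3 chk.py a2 wrist scene side
```

```text
t 9.75 tcp [0.5132 0.2615 0.1615] mouth in valve frame mm (x,y,gap) [ 3.6  0.3 16.4] ang deg 0.14 rotvec tool [-0.14  0.02 -0.49] F [ 0.52 -0.7  -1.34] Fa -1.51 w 0.0134 qv 0.012
wrist mouth [262.6 197.5] tip [258.9 193. ] root [259.1 188.8]
 crop origin 220 155 scale 4.875
scene mouth [275.4 156.5] tip [275.7 160.7] root [276.7 165.3]
 crop origin 250 133 scale 7.8
side mouth [254.8 240.6] tip [254.  243.5] root [252.3 246. ]
 crop origin 229 217 scale 7.8
```

View pics/a2.png

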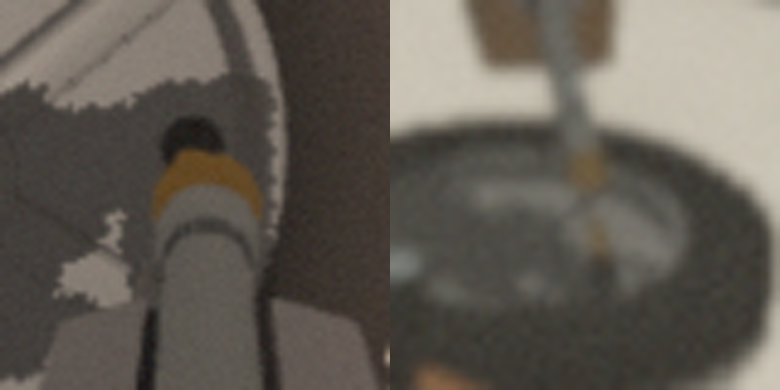

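View pics/a2_c.png

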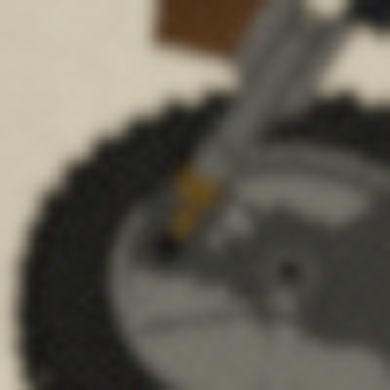

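Emit:
jog_arm([
  {"x": -0.0018,"y": -0.0002,"z": 0.003,"rx": 0,"ry": 0,"rz": -0.2},
  {"x": -0.0018,"y": -0.0001,"z": 0.003,"rx": 0,"ry": 0,"rz": -0.2},
  {"x": 0,"y": 0,"z": 0.003,"rx": 0,"ry": 0,"rz": 0},
  {"x": 0,"y": 0,"z": 0.002,"rx": 0,"ry": 0,"rz": 0},
  {"x": 0,"y": 0,"z": 0,"rx": 0,"ry": 0,"rz": 0},
  {"x": 0,"y": 0,"z": 0,"rx": 0,"ry": 0,"rz": 0},
])

```text
time: 10.4
tool_pos: [0.5136, 0.262, 0.1496]
ee_rot: [-3.138, -0.35, -0.341]
wrist_force: [0.1, 0.3, -0.9]
width: 0.0134
```

```bash
python3 chk.py a3 wrist scene side
```

```text
t 10.4 tcp [0.5136 0.262  0.1496] mouth in valve frame mm (x,y,gap) [-0.2 -0.4  5.1] ang deg 0.21 rotvec tool [-0.21 -0.03 -0.03] F [ 0.12  0.28 -0.89] Fa -0.84 w 0.0134 qv 0.006
wrist mouth [262.6 197.5] tip [262.8 196.5] root [262.8 192. ]
 crop origin 222 156 scale 4.875
scene mouth [275.5 159.3] tip [275.7 160.7] root [276.7 165.3]
 crop origin 250 135 scale 7.8
side mouth [254.5 242.9] tip [254.  243.5] root [252.3 246. ]
 crop origin 229 218 scale 7.8
```

View pics/a3.png

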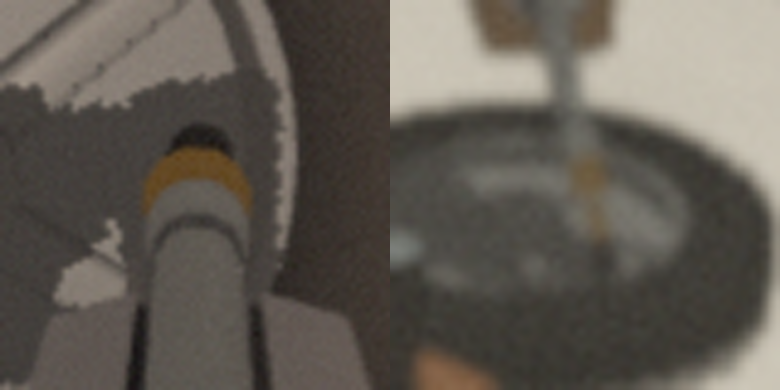

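View pics/a3_c.png

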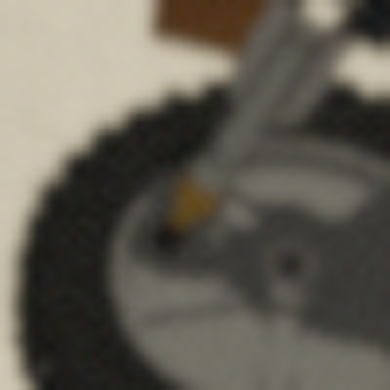

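All three views line up: the chuck's axis runs on through the stem in scene and side, and the foot is centred at (201,140) in the wrist crop. I'll slide it on now.

Emit:
jog_arm([
  {"x": 0.0001,"y": 0.0002,"z": 0.0025,"rx": 0,"ry": 0,"rz": 0},
  {"x": 0.0001,"y": 0.0002,"z": 0.0025,"rx": 0,"ry": 0,"rz": 0},
  {"x": 0,"y": 0,"z": 0.0025,"rx": 0,"ry": 0,"rz": 0},
  {"x": 0,"y": 0,"z": 0.0025,"rx": 0,"ry": 0,"rz": 0},
  {"x": 0,"y": 0,"z": 0,"rx": 0,"ry": 0,"rz": 0},
  {"x": 0,"y": 0,"z": 0,"rx": 0,"ry": 0,"rz": 0},
])

```text
time: 11.05
tool_pos: [0.5176, 0.2604, 0.1401]
ee_rot: [-3.137, -0.351, -0.341]
wrist_force: [-0.9, 0.1, -1.1]
width: 0.0135
```

```bash
python3 chk.py a4
```

```text
t 11.05 tcp [0.5176 0.2604 0.1401] mouth in valve frame mm (x,y,gap) [ 0.7 -0.3 -5.4] ang deg 0.27 rotvec tool [-0.26 -0.09 -0.06] F [-0.94  0.13 -1.05] Fa -0.67 w 0.0135 qv 0.007
```

Emit:
jog_arm([
  {"x": -0.0004,"y": 0.0002,"z": 0.0015,"rx": 0,"ry": 0,"rz": 0},
  {"x": -0.0003,"y": 0,"z": 0.0015,"rx": 0,"ry": 0,"rz": 0},
  {"x": 0,"y": 0,"z": 0.001,"rx": 0,"ry": 0,"rz": 0},
  {"x": 0,"y": 0,"z": 0,"rx": 0,"ry": 0,"rz": 0},
  {"x": 0,"y": 0,"z": 0,"rx": 0,"ry": 0,"rz": 0},
])

```text
time: 11.47
tool_pos: [0.5183, 0.26, 0.1355]
ee_rot: [-3.137, -0.35, -0.341]
wrist_force: [0.7, -0.6, -0.9]
width: 0.0133
```

```bash
python3 chk.py a5
```

```text
t 11.4667 tcp [0.5183 0.26   0.1355] mouth in valve frame mm (x,y,gap) [-0.2 -0.1 -9.9] ang deg 0.27 rotvec tool [-0.26 -0.08 -0.05] F [ 0.7  -0.59 -0.94] Fa -1.17 w 0.0133 qv 0.003
```

Emit:
jog_arm([
  {"x": 0,"y": 0,"z": 0.001,"rx": 0,"ry": 0,"rz": 0},
  {"x": 0,"y": 0,"z": 0.0005,"rx": 0,"ry": 0,"rz": 0},
  {"x": 0,"y": 0,"z": 0,"rx": 0,"ry": 0,"rz": 0},
  {"x": 0,"y": 0,"z": 0,"rx": 0,"ry": 0,"rz": 0},
])

```text
time: 11.8
tool_pos: [0.5186, 0.2601, 0.1352]
ee_rot: [-3.136, -0.35, -0.342]
wrist_force: [-0.4, 0.0, 0.4]
width: 0.0132
```

```bash
python3 chk.py a6
```

```text
t 11.8 tcp [0.5186 0.2601 0.1352] mouth in valve frame mm (x,y,gap) [ -0.   -0.4 -10.3] ang deg 0.31 rotvec tool [-0.3  -0.08 -0.08] F [-0.38  0.03  0.39] Fa 0.49 w 0.0132 qv 0.004
```

Emit:
jog_arm([
  {"x": 0,"y": 0.0002,"z": 0.0012,"rx": 0,"ry": 0,"rz": 0},
  {"x": 0,"y": 0,"z": 0.001,"rx": 0,"ry": 0,"rz": 0},
  {"x": 0,"y": 0,"z": 0.001,"rx": 0,"ry": 0,"rz": 0},
])

```text
time: 12.05
tool_pos: [0.5194, 0.2599, 0.1331]
ee_rot: [-3.135, -0.351, -0.342]
wrist_force: [-3.5, -0.3, 3.2]
width: 0.0131
```

```bash
python3 chk.py a7; sleep 0.1; python3 chk.py a7b
```

```text
t 12.05 tcp [0.5194 0.2599 0.1331] mouth in valve frame mm (x,y,gap) [  0.   -0.5 -12.6] ang deg 0.36 rotvec tool [-0.35 -0.09 -0.09] F [-3.51 -0.34  3.17] Fa 4.07 w 0.0131 qv 0.023
t 12.05 tcp [0.5194 0.2599 0.1331] mouth in valve frame mm (x,y,gap) [  0.   -0.5 -12.6] ang deg 0.36 rotvec tool [-0.35 -0.09 -0.09] F [-3.51 -0.34  3.17] Fa 4.07 w 0.0131 qv 0.023
```

```bash
python3 chk.py a8 wrist scene side; python3 chk.py a8b
```

```text
t 12.05 tcp [0.5194 0.2599 0.1331] mouth in valve frame mm (x,y,gap) [  0.   -0.5 -12.6] ang deg 0.36 rotvec tool [-0.35 -0.09 -0.09] F [-3.51 -0.34  3.17] Fa 4.07 w 0.0131 qv 0.023
wrist mouth [262.6 197.5] tip [262.5 201.7] root [262.5 196.6]
 crop origin 222 159 scale 4.875
scene mouth [276.5 163.9] tip [275.7 160.7] root [276.7 165.3]
 crop origin 251 137 scale 7.8
side mouth [252.8 245.4] tip [254.  243.5] root [252.3 246. ]
 crop origin 228 219 scale 7.8
t 12.2 tcp [0.5195 0.2599 0.133 ] mouth in valve frame mm (x,y,gap) [  0.1  -0.6 -12.6] ang deg 0.36 rotvec tool [-0.35 -0.09 -0.09] F [-2.18 -0.14  2.11] Fa 2.67 w 0.0135 qv 0.002
```

View pics/a8.png

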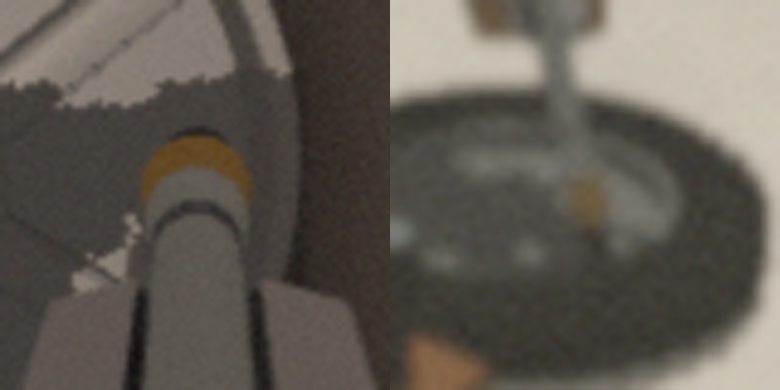

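View pics/a8_c.png

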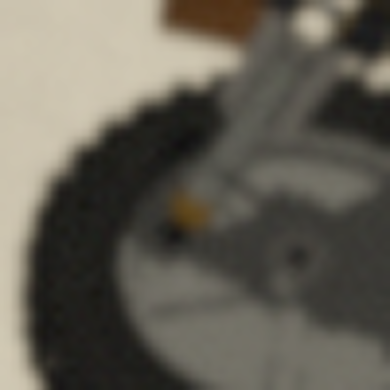

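```bash
python3 - <<'E'
from h import *
from bench import robot,cams
import cv2
a,T=vframe();F=[]
for i in range(10):
    s=cams.snapshot("scene");o=robot.get_obs();F.append(np.r_[o["wrist_force"],o["wrist_force"]@a])
print(np.mean(F,0).round(2),np.std(F,0).round(2));status(o)
for t in ["torch","marker","wheel_1","tool_block"]: print(t,[(d["bbox"],round(d["p"],2)) for d in cams.look_for(t,s)][:2])
cv2.imwrite("pics/end.png",s["img"][:,:,::-1])
status(robot.get_obs())
E
```

```text
[-2.57  0.2   2.64  3.33] [0.64 0.36 0.49 0.43]
t 12.7 tcp [0.5195 0.2599 0.1329] mouth in valve frame mm (x,y,gap) [  0.1  -0.5 -12.8] ang deg 0.36 rotvec tool [-0.34 -0.09 -0.09] F [-0.89 -0.09  3.19] Fa 3.28 w 0.0133 qv 0.002
torch [([247.4, 166.2, 8.8, 21.0], 0.5)]
marker [([240.2, 175.5, 4.3, 19.4], 0.62)]
wheel_1 [([234.1, 144.8, 66.0, 43.3], 0.92), ([150.3, 220.2, 92.6, 65.8], 0.65)]
tool_block [([216.8, 181.5, 46.2, 41.4], 0.88)]
t 12.9 tcp [0.5195 0.2598 0.1329] mouth in valve frame mm (x,y,gap) [  0.1  -0.5 -12.8] ang deg 0.35 rotvec tool [-0.34 -0.09 -0.09] F [-2.23  0.63  2.62] Fa 3.25 w 0.0136 qv 0.002
```

View pics/end.png

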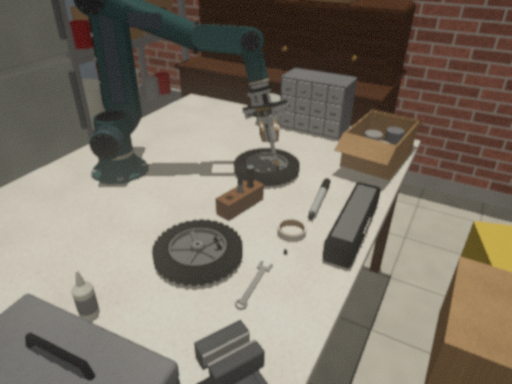

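```bash
python3 -c "
from bench import ticket
print(ticket.close_job())"
```

```text
the job is handed in; nothing more can be done
None
```

I took the gauge out of the tool block and handed the job in with it held on the bare valve, the one on the wheel to the robot's left (y about +0.25 m). It was kept off the capped valve on the other wheel.

**Last checks before handing in (12.9 s on the clock):**
- **Fit:** the valve's end is about 12.8 mm inside the chuck's mouth. By the arm's position it is about 0.5 mm off centre, and the gauge is within 0.4° of the stem's estimated direction.
- **Push:** the wrist force averaged 3.3 N along the stem. Adding the gauge's weight gives about 4 N, so the seal should be in by roughly 2.5–3 mm. This is worked out from the force; I had no direct reading of the seal.
- **Hold:** the grip was closed on the barrel (13.3 mm opening) and the force was steady for over 0.5 s.
- **Surroundings:** the last picture showed the wheels, tool block and loose items where they were. The torch, marker, wheels and block were found within a few pixels of their first places; I did not measure the rest.

**Disagreements:**
- The measured force also had about 1 N sideways on the stem, which is close to the sensor's noise.
- The scene and side cameras placed the valve tip about 1 pixel (roughly 3 mm) away from where the wrist camera did. I went by the wrist camera because it was closer and sharper.
- One early move was refused as invalid because its rows left out some values. It moved nothing.

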